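# Jack up the key-cutting machine

### The arm

A 7-joint arm with a two-finger parallel gripper is mounted at the origin on the work surface. World frame = base frame: x ahead of the robot, y to its left, z up, the work surface at z = 0. Lengths are in m, angles in degrees, forces in N, time in s.
With the tool pointing down it reaches from about 0.4 to 0.925 m from the base axis. Payload 5.6 kg.
Tool frame: the origin (TCP) lies on the centre line of the jaws, within the pads' length; the fingertips stand 11 mm ahead of it and the grasp point (between the pads) lies 8 mm behind it (arm.nose_length is the z of the fingertips in the tool frame, in m); z points along the fingers, x is the direction in which the jaws open and shut, and the axes are right-handed (so a half turn about z gives the same grasp; the last joint's range is limited). The gripper opens to 85 mm and grips with 20 to 120 N. Pads are 22 mm wide; open, the fingers measure 114 mm over their backs; the gripper's body (76 mm by 85 mm) begins 54 mm behind the grasp point. The pads swing forward as they close: fully open they stand 13 mm farther back than shut.
Start: joints at [65.89, 26.786, -0.665, 91.828, 0.344, 61.387, -3.226], TCP at [0.24, -0.604, 0.242] pointing down, gripper open.
Joint ranges: [-144.91, 144.91], [-17.63, 115.5], [-89.93, 88.59], [15.96, 139.68], [-74.01, 254.01], [8.47, 105.57], [-167.45, 167.45]. Speed limits (degrees/s): [147.25, 147.25, 180, 180, 180, 180, 180].

### API

Orientations are given as a 3x3 rotation matrix whose columns are the frame's x, y, z axes.
In Python, from rig import sensors, camera, camera_params, arm gives the robot as it stands. The module is installed in compiled form; this text tells all that it offers.
- The arm moves only by the shell command python3 -m pendant 'ROWS' [OPENING]. ROWS is a JSON object of lists of equal length, an entry for each row: "travel": the shift along the tool's x, y, z in mm, a list of three; "angular": the turn, a rotation vector about the tool's x, y, z in degrees, a list of three. A call has 1 to 10 rows; each row is the pose to reach, as a shift and turn from the pose measured when the call began, along the tool's axes at that moment; what a row does not reach only later rows make up. A row lasts 1/12 s, in which the tool goes at most 41.7 mm and 7.16 degrees, less where a joint would pass 70% of its speed; a pose out of reach is approached as far as the arm can. A call with a gripper value outside its range is refused whole. OPENING is the opening, from 0 (shut) to 1 (fully open), set as the call begins (- or left out, the last holds). The fingers move at their own pace and stop on an object; the grip force is fixed at half the most. Time passes only in rows, so rows that repeat a pose let the fingers close. It gives the time, the measured TCP pose, the force and the opening at its end, in the units of the state.
- sensors.get_state(): the state, without advancing time (a new reading comes with each control period).
- camera(name): name is "scene" or "top"; returns (picture, depth): 480x640x3 uint8, red, green, blue; 480x640 float32, m along the optical axis (not along the pixel's ray), 0 where there is no reading.
- camera_params(name): a dict with "fx", "fy", "cx", "cy" (pixels), "rvec" (rotation vector, rad) and "tvec" (3), from world to camera coordinates, as OpenCV has them. Camera axes: x right, y down, z forward; pixel columns grow to the right and rows downward; lengths in m; the calibration is good to about 2 mm. A picture is of the moment at which its call begins. camera_params takes no time and is no camera call.
- arm.close_job(): hands the job in, once; it reports no verdict.
The state is a dict: "time_s": time; "q": joint angles; "dq": joint speeds; "tau": joint torques, N m; "eef_pos": TCP position; "ee_rot": TCP orientation; "wrist_force": force on the tool from outside, world axes, zero at the start; "wrist_torque": the same for the moment, N m; "gripper_width": opening from 0.0 (shut) to 1.0 (fully open).
Only numpy, scipy, OpenCV 4.12 (cv2) and the standard library are available. Lean on these libraries where they do the work, as an engineer would, in place of code of your own. Each camera call takes 0.05 s, during which the arm holds its last target. There are 200 camera calls.

### The job

The key-cutting machine on the counter needs a new front foot. Pull the drawer of the wooden counter cabinet right out to its stop, take out the lever jack and stand it on the counter with its saddle centred under the marked lift ear on the front of the machine; then press the jack's pump handle down by its rubber grip to the bottom of its stroke so that the jack alone raises the front of the machine. Finish while still holding the handle down, and leave the other things on the counter undisturbed.

Things in the scene. Friction and masses are not known exactly. Their poses are not given: they have to be found in the camera images.
- drawer_handle (a point): Middle of the brass bar handle of the drawer of a low dark wooden one-drawer cabinet (280 deep, 330 wide, 132 high, to the left; the jack is in it): a level bar 11 mm thick, 100 mm long, 35 mm in front of the drawer front, 95 mm above the counter. Axes: the drawer pulls out along this point's -x, the bar lies along its y, z up. The drawer slides with 2 to 4 N.
- drawer (a joint): How far the drawer is out, m: 0 shut, 0.19 at its stop, when 190 mm of its tray is clear of the cabinet. Drawer front 16 mm thick, its top edge 125 mm above the counter; tray behind it 200 long, 303 wide, sides 50 high, floor 16 mm above the counter.
- jack_body (a point): Grasp point of the lever jack: middle of its two steel cheek plates, 45 mm above its underside. The cheeks are together 44 mm wide (y), 40 long (x), and reach 73 mm above the underside, rounded on top. Axes: x from handle towards saddle, z up. About 0.8 kg, balanced close to here. It starts upright in the drawer, crosswise, x towards the drawer_handle's -y within 0.08 rad.
- jack_foot (a point): Point on the underside of the jack's base plate straight below the saddle, 53 mm ahead (+x) of jack_body; on the counter when the jack stands there. Axes as jack_body. The base plate is 70 wide, 8 thick, and runs from 30 mm ahead of this point to 100 mm behind it.
- saddle_top (a point): Centre of the top of the jack's saddle, a steel disc 36 mm across on the ram, 53 mm ahead (+x) of jack_body; 56 mm above the jack's underside with the handle up, 72 mm with the handle down. Axes as jack_body.
- pump_handle (a joint): Pump handle, rad: 0 up (sprung: it returns when let go), 0.36 at the bottom stop. It raises the saddle 0.0447 m per rad, 16 mm in all; the saddle stays up only while the handle is held down. Pressing at the grip takes 1 to 3 N free, up to about 15 N with the machine's weight on the saddle.
- lift_point (a point): The lift point: centre of the underside of the lift ear (a cast lug 14 thick, 44 wide, ringed on top, sticking out 44 mm from the middle of the key machine's front), 62 mm above the counter. Axes: x level, into the machine, z up. The jack comes in from the front with its x along this x; its lowered saddle passes 6 mm below the ear, and its cheeks then stand 11 mm in front of the ear.
- machine_feet: Grey key-cutting machine, to the right, with all its parts (about 10 kg); it tips up about its rear feet, 292 mm behind the lift point; the full stroke lifts the front 10 mm. Origin on the counter below the lift point, axes as lift_point: its front faces -x. Base 260 wide, 300 deep, 80 high, front edge 22 mm behind the origin, head 195 high from 120 mm behind.
- saddle: The saddle disc itself.
- grip: The jack's pump handle with its black rubber grip (20 mm thick, 80 long). Origin on the cross pin it turns on, 8 mm ahead of jack_body and 50 mm above the jack's underside; axes are the jack's with the handle up. The grip's middle is 140 mm from the pin: handle up, 137 mm behind (-x) and 28 above the pin; handle down, 138 behind and 22 below. Press the grip from above.
- screw_bowl: Bystander: amber glass bowl of screws, 140 mm across, 60 high, origin at the centre of its underside.
- padlock: Bystander: brass padlock lying flat, 80 x 50 x 22, origin under the middle of its case.
- screwdriver: Bystander: wooden-handled screwdriver 200 long, lying.
- tape_roll: Bystander: roll 100 mm across, 25 high, lying, origin at the centre of its underside.
- spray_can: Bystander: spray can 56 mm across, 160 high, origin at the centre of its underside.

How it is judged (in metres and radians):
On the way, in this order (a step that is already met when the one before it is completed fails the run):
1. the drawer is pulled out to its stop (to within 8 mm) (value of joint drawer above 0.182 m), for 0.1 s.
2. the jack stands upright on the counter, handle up, its saddle within 15 mm of the lift point seen from above (horizontal distance between saddle_top and lift_point below 0.015 m and height (world z) of jack_foot below 0.005 m and angle between jack_foot's own z axis and vertical below 0.06 rad and value of joint pump_handle below 0.06 rad), for 0.2 s.
At the end, for the whole second after the job is handed in: Jack upright on the counter, saddle within 15 mm of the lift point seen from above; robot pressing the grip (over 3 N), handle beyond 0.31 of 0.36 rad; lift point raised to over 68 mm, resting on the saddle with over 12 N and not touched by the robot (horizontal distance between saddle_top and lift_point below 0.015 m and height (world z) of jack_foot below 0.005 m and angle between jack_foot's own z axis and vertical below 0.06 rad and value of joint pump_handle above 0.31 rad and height (world z) of lift_point above 0.068 m and contact force between saddle and machine_feet above 12 N and contact force between any of the fingers, the arm and grip above 3 N and contact force between each of the fingers, the arm and machine_feet below 1 N); the arm keeps its last pose, push and grip.
It fails at once if a bystander is knocked or pushed away (moved over 30 mm) (distance of any of screw_bowl, padlock, screwdriver, tape_roll, spray_can from where it was at the start of the episode above 0.03 m).
It fails at once if the jack is tipped over (angle between jack_foot's own z axis and vertical above 0.7 rad).
It also fails if it takes over 61 s, if anything falls off the work surface, if the arm or the gripper's body presses on something with over 40 N, if the wrist force passes 120 N, or if a joint passes its speed limit or range.

## Working session

There is one attempt and no reset: what is moved stays moved. The work goes in short steps, Python scripts to look and compute and a shell command to move; the robot and the scene stay as the last step left them, time stands still between calls to the robot, and variables do not carry over. Pictures are saved under pics/ and viewed, about 8 in all and at most 12, crops included, and the job is handed in when it is done.

```bash
mkdir -p pics
cat > h.py <<'E'
import numpy as np, cv2
from rig import sensors, camera, camera_params, arm
def cam(n):
    p=camera_params(n);R=cv2.Rodrigues(np.array(p['rvec'],float))[0];t=np.array(p['tvec'],float).ravel()
    return p,R,t
def pts(n,d):
    p,R,t=cam(n);v,u=np.mgrid[:480,:640]
    c=np.stack([(u-p['cx'])/p['fx']*d,(v-p['cy'])/p['fy']*d,d],-1)
    return (c-t)@R
def ray(n,u,v,z):
    p,R,t=cam(n);o=-R.T@t;r=R.T@np.array([(u-p['cx'])/p['fx'],(v-p['cy'])/p['fy'],1]);return o+r*(z-o[2])/r[2]
def save(n,f):
    im,d=camera(n);cv2.imwrite('pics/%s.png'%f,im[:,:,::-1]);np.savez('pics/%s.npz'%f,im=im,d=d);return im,d
E
python3 - <<'E'
from h import *
for n in('top','scene'):
    save(n,n+'0');p,R,t=cam(n);print(n,p['fx'],-R.T@t,R[2])
s=sensors.get_state();print(s)
E
```

```text
top 467.4880777164013 [ 0.44054953 -0.0260011   1.1872493 ] [ 0.07639806 -0.0237737  -0.99679393]
scene 600.2961972251549 [1.17083253 0.71010328 0.88509789] [-0.51024985 -0.58197542 -0.6332059 ]
{'time_s': 0.1, 'q': array([65.89130304, 26.83274601, -0.66518133, 91.87572021,  0.34572171,
       61.38531638, -3.22725812]), 'dq': array([ 0.06227926, -0.1128268 , -0.10579562, -0.19614425, -0.04608669,
        0.07834384,  0.05262597]), 'tau': array([ 1.25881626e-03, -5.33517265e+01,  2.15053966e-02, -2.51963586e+01,
        1.14152214e-02,  4.29282183e-03, -3.28022486e-05]), 'eef_pos': array([ 0.23951422, -0.60374673,  0.24141273]), 'ee_rot': array([[ 3.68790211e-01, -9.29512378e-01, -7.20948516e-04],
       [-9.29511286e-01, -3.68790889e-01,  1.43172202e-03],
       [-1.59668259e-03,  1.42124714e-04, -9.99998715e-01]]), 'wrist_force': array([-0.71052593, -0.51832308, -0.08409591]), 'wrist_torque': array([ 0.02401715,  0.02265271, -0.01043971]), 'gripper_width': 0.9998201989128065}
```

View pics/top0.png

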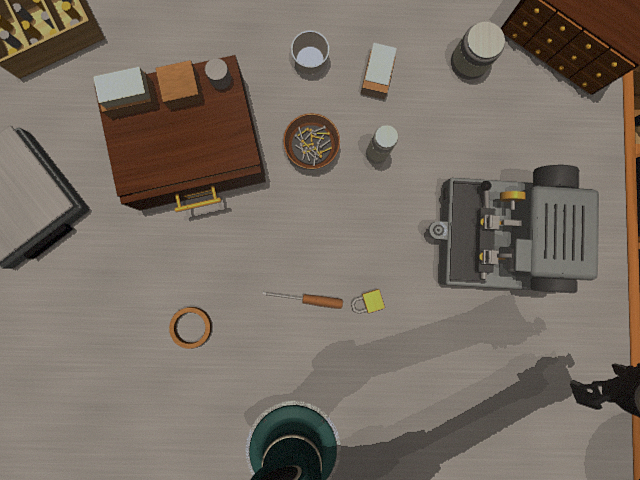

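View pics/scene0.png

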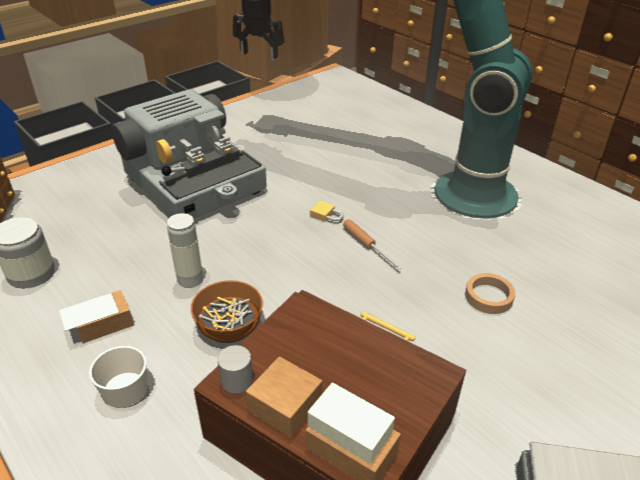

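The top view shows the brass handle at (198,200), the lift ear at (438,231) and the machine facing left (+y). The bystanders are the bowl (312,141), can (382,145), padlock (372,301), screwdriver (303,299) and tape (190,328). The scene view shows the same handle at (387,326) and the ear at (228,190).

```bash
python3 - <<'E'
from h import *
z=np.load('pics/top0.npz');im,d=z['im'],z['d'];P=pts('top',d)
hsv=cv2.cvtColor(im,cv2.COLOR_RGB2HSV)
m=np.zeros((480,640),bool);m[180:220,165:230]=1
b=m&(hsv[...,0]>17)&(hsv[...,0]<33)&(hsv[...,1]>130)&(hsv[...,2]>110)&(abs(P[...,2]-.1)<.012)
q=P[b];print('bar',b.sum(),np.median(q,0),q.min(0),q.max(0));
vx,vy,*_=cv2.fitLine(q[:,:2].astype(np.float32),cv2.DIST_HUBER,0,.01,.01).ravel();print('dir',vx,vy)
v,u=np.nonzero(b)
r=cv2.minAreaRect(np.c_[u,v].astype(np.float32));print('pxrect',r)
bp=cv2.boxPoints(r);print([ray('top',*c,.1).round(4) for c in bp])
# cabinet top
c=(abs(P[...,2]-.132)<.006);c[:, :90]=0;c[:,275:]=0;c[:45]=0;c[215:]=0
n,l,st,_=cv2.connectedComponentsWithStats(c.astype(np.uint8));k=1+st[1:,4].argmax()
q=P[l==k][:,:2].astype(np.float32);r=cv2.minAreaRect(q);print('cab',r,cv2.boxPoints(r).round(3).tolist())
# machine ear
e=(P[...,2]>.05)&(P[...,2]<.12);e[:200]=0;e[265:]=0;e[:,:420]=0;e[:,450:]=0
v,u=np.nonzero(e)
for y in range(214,250,2): 
  uu=u[v==y]
  if len(uu): print(y,uu.min(),P[y,uu.min()].round(3),P[y,min(uu.min()+5,639)].round(3))
# machine base front edge
e=(P[...,2]>.065)&(P[...,2]<.09);e[:180]=0;e[290:]=0;e[:,:435]=0;e[:,452:]=0
E=[]
for y in list(range(185,215,3))+list(range(250,284,3)):
  uu=np.nonzero(e[y])[0]
  if len(uu):E.append(P[y,uu.min()])
E=np.array(E);print(E.round(3))
E
python3 - <<'E'
import cv2
im=cv2.imread('pics/top0.png')[190:270,400:480];cv2.imwrite('pics/ear.png',cv2.resize(im,None,fx=7,fy=7,interpolation=cv2.INTER_CUBIC))
E
```

```text
bar 204 [0.59084779 0.2350671  0.10035281] [0.57196807 0.18309524 0.09339706] [0.62890741 0.28493743 0.1068384 ]
dir 0.2587822 -0.9659357
pxrect ((195.69354248046875, 198.25144958496094), (15.070234298706055, 45.56529998779297), 77.19573211669922)
[array([0.605 , 0.2935, 0.1   ]), array([0.6315, 0.1915, 0.1   ]), array([0.5971, 0.1824, 0.1   ]), array([0.5708, 0.2842, 0.1   ])]
cab ((0.7569180727005005, 0.27877309918403625), (0.28458139300346375, 0.3316907584667206), 14.581876754760742) [[0.5770000219345093, 0.40299999713897705], [0.6610000133514404, 0.0820000022649765], [0.9359999895095825, 0.15399999916553497], [0.8529999852180481, 0.4749999940395355]]
214 446 [ 0.583 -0.36   0.065] [ 0.582 -0.367  0.082]
216 445 [ 0.58  -0.361  0.053] [ 0.577 -0.364  0.083]
218 445 [ 0.575 -0.361  0.054] [ 0.572 -0.366  0.079]
220 445 [ 0.57  -0.361  0.053] [ 0.567 -0.366  0.079]
222 434 [ 0.562 -0.328  0.074] [ 0.562 -0.34   0.075]
224 431 [ 0.557 -0.321  0.072] [ 0.557 -0.333  0.075]
226 429 [ 0.553 -0.319  0.062] [ 0.552 -0.328  0.074]
228 429 [ 0.547 -0.316  0.074] [ 0.547 -0.327  0.078]
230 4
[... 363 characters left out ...]
3  0.08 ]
244 444 [ 0.511 -0.358  0.054] [ 0.51  -0.363  0.078]
246 444 [ 0.506 -0.358  0.057] [ 0.505 -0.363  0.081]
248 444 [ 0.501 -0.359  0.051] [ 0.5   -0.363  0.081]
[[ 0.654 -0.364  0.068]
 [ 0.647 -0.364  0.068]
 [ 0.639 -0.363  0.072]
 [ 0.631 -0.363  0.073]
 [ 0.624 -0.362  0.074]
 [ 0.617 -0.363  0.072]
 [ 0.61  -0.361  0.07 ]
 [ 0.603 -0.362  0.067]
 [ 0.595 -0.362  0.068]
 [ 0.588 -0.361  0.07 ]
 [ 0.496 -0.357  0.066]
 [ 0.488 -0.357  0.066]
 [ 0.481 -0.357  0.067]
 [ 0.474 -0.357  0.068]
 [ 0.467 -0.356  0.07 ]
 [ 0.459 -0.356  0.07 ]
 [ 0.452 -0.356  0.072]
 [ 0.445 -0.357  0.069]
 [ 0.438 -0.357  0.069]
 [ 0.431 -0.356  0.072]
 [ 0.423 -0.355  0.065]
 [ 0.416 -0.354  0.068]]
```

View pics/ear.png

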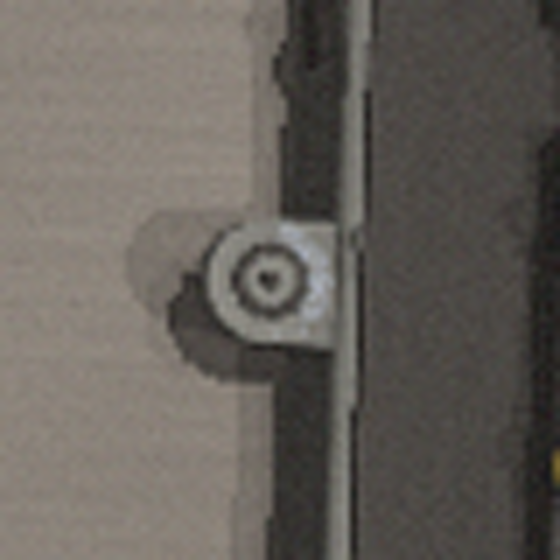

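The ear ring is centred at crop (269,280), which is top pixel (438.0,229.6). The machine front lies at y≈-0.36 and is tilted about 2°. I'll print move numbers with a small helper.

```bash
cat >> h.py <<'E'
from scipy.spatial.transform import Rotation as Ro
def go(pos,yaw):
    "travel (mm) and angular (deg) to a tool-down pose whose tool x has world yaw (deg)"
    s=sensors.get_state();R=np.array(s['ee_rot']);a=np.radians(yaw)
    T=np.array([[np.cos(a),np.sin(a),0],[np.sin(a),-np.cos(a),0],[0,0,-1]])
    print('t',s['time_s'],'pos',s['eef_pos'].round(4),'w',round(s['gripper_width'],3),'F',s['wrist_force'].round(1))
    print('travel',(R.T@(np.array(pos)-s['eef_pos'])*1e3).round(1).tolist(),'ang',np.degrees(Ro.from_matrix(R.T@T).as_rotvec()).round(2).tolist())
E
python3 - <<'E'
from h import *
print(ray('top',438.0,229.6,.078))
go((.589,.2345,.24),14.7)
E
```

```text
[ 0.5436094  -0.33690821  0.078     ]
t 0.1 pos [ 0.2395 -0.6037  0.2414] w 1.0 F [-0.7 -0.5 -0.1]
travel [-650.3, -634.0, 2.4] ang [-0.06, 0.08, -83.06]
```

```bash
python3 -m pendant '{"travel":[[-30,-30,0],[-59,-58,0],[-88,-86,0],[-117,-114,0],[-146,-142,0],[-175,-170,0],[-204,-198,0],[-233,-227,0],[-262,-255,0],[-291,-284,0]],"angular":[[0,0,-4],[0,0,-8],[0,0,-12],[0,0,-16],[0,0,-20],[0,0,-24],[0,0,-28],[0,0,-32],[0,0,-36],[0,0,-40]]}' 0.3
python3 -c "
from h import *
go((.589,.2345,.24),14.7)"
```

```text
time_s: 0.93
eef_pos: [0.3962, -0.2267, 0.2418]
ee_rot: [[0.881, -0.472, -0.001], [-0.472, -0.881, 0.001], [-0.001, -0.001, -1.0]]
wrist_force: [0.4, -0.7, -0.1]
gripper_width: 0.302
t 0.9333 pos [ 0.3962 -0.2267  0.2418] w 0.302 F [ 0.4 -0.7 -0.1]
travel [-47.9, -497.5, 2.2] ang [-0.06, 0.06, -42.89]
```

```bash
python3 -m pendant '{"travel":[[-4,-40,0],[-8,-80,0],[-12,-120,0],[-16,-160,0],[-20,-200,0],[-24,-240,0],[-28,-280,0],[-32,-320,0],[-36,-360,0],[-40,-400,2]],"angular":[[0,0,-4],[0,0,-8],[0,0,-12],[0,0,-17],[0,0,-21],[0,0,-26],[0,0,-30],[0,0,-35],[0,0,-39],[0,0,-43]]}'
python3 -c "
from h import *
go((.589,.2345,.16),14.7)"
```

```text
time_s: 1.77
eef_pos: [0.5503, 0.1465, 0.2401]
ee_rot: [[0.966, 0.259, -0.001], [0.259, -0.966, 0.001], [-0.0, -0.001, -1.0]]
wrist_force: [1.5, 0.8, 0.6]
gripper_width: 0.297
t 1.7667 pos [0.5503 0.1465 0.2401] w 0.297 F [1.5 0.8 0.6]
travel [60.2, -74.9, 80.2] ang [-0.07, 0.03, 0.29]
```

```bash
python3 -m pendant '{"travel":[[20,-25,27],[40,-50,54],[60,-75,70],[60,-75,70],[60,-75,70]],"angular":[[0,0,0],[0,0,0],[0,0,0.3],[0,0,0.3],[0,0,0.3]]}'
python3 -c "
from h import *
go((.589,.2345,.087),14.7)
im,d=save('scene','a');cv2.imwrite('pics/a1.png',cv2.resize(im[190:390,290:510,::-1],None,fx=3,fy=3))"
```

```text
time_s: 2.18
eef_pos: [0.5874, 0.2365, 0.1679]
ee_rot: [[0.966, 0.257, -0.005], [0.257, -0.966, 0.001], [-0.005, -0.002, -1.0]]
wrist_force: [-0.4, -0.6, 0.5]
gripper_width: 0.3
t 2.1833 pos [0.5874 0.2365 0.1679] w 0.3 F [-0.4 -0.6  0.5]
travel [1.4, 2.6, 80.9] ang [-0.13, 0.26, 0.2]
```

View pics/a1.png

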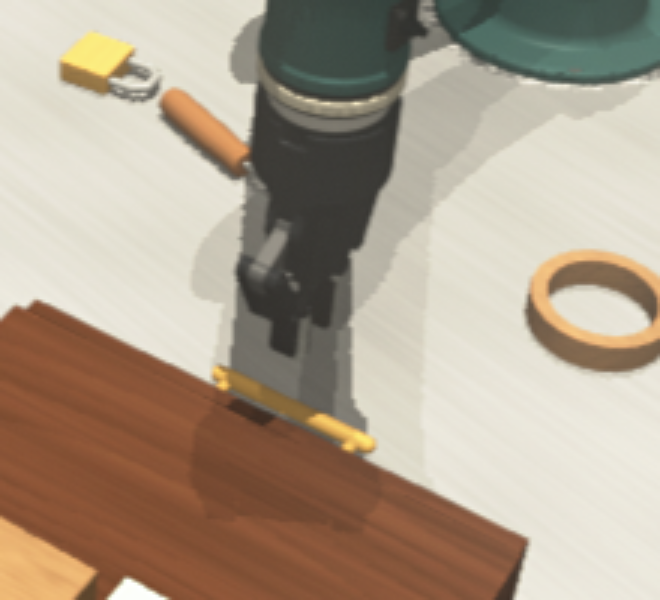

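The gripper is above the bar (bar at about (295,408) in the crop) with a finger on either side, so I'll descend.

```bash
python3 -m pendant '{"travel":[[1,2,20],[1.5,2.5,40],[1.5,2.5,55],[1.5,2.5,68],[1.5,2.5,81],[1.5,2.5,81],[1.5,2.5,81]],"angular":[[0,0.2,0],[0,0.2,0.2],[0,0.2,0.2],[0,0.2,0.2],[0,0.2,0.2],[0,0.2,0.2],[0,0.2,0.2]]}'
python3 -m pendant '{"travel":[[0,0,0],[0,0,0],[0,0,0],[0,0,0]],"angular":[[0,0,0],[0,0,0],[0,0,0],[0,0,0]]}' 0
python3 -c "
from h import *
go((.589-.19*.967,.2345-.19*.253,.087),14.7)"
```

```text
time_s: 2.82
eef_pos: [0.5929, 0.232, 0.0942]
ee_rot: [[0.968, 0.249, 0.008], [0.249, -0.968, -0.0], [0.007, 0.002, -1.0]]
wrist_force: [-10.2, -8.7, 32.4]
gripper_width: 0.301
time_s: 3.15
eef_pos: [0.5896, 0.2306, 0.0957]
ee_rot: [[0.968, 0.249, 0.002], [0.249, -0.968, -0.005], [0.001, 0.005, -1.0]]
wrist_force: [-13.2, -5.6, 16.3]
gripper_width: 0.1
t 3.15 pos [0.5896 0.2306 0.0957] w 0.1 F [-13.2  -5.6  16.3]
travel [-189.6, -3.2, 8.6] ang [0.28, -0.03, -0.26]
```

```bash
python3 -m pendant '{"travel":[[-10,0,0],[-25,0,0],[-45,0,0],[-65,0,0],[-85,0,0],[-105,0,0],[-125,0,0],[-145,0,0],[-160,0,0],[-170,0,0]],"angular":[[0,0,0],[0,0,0],[0,0,0],[0,0,0],[0,0,0],[0,0,0],[0,0,0],[0,0,0],[0,0,0],[0,0,0]]}'
python3 -c "
from h import *
go((.589-.19*.967,.2345-.19*.253,.087),14.7)
save('top','b')"
```

```text
time_s: 3.98
eef_pos: [0.4241, 0.1875, 0.0959]
ee_rot: [[0.968, 0.249, 0.003], [0.249, -0.968, -0.005], [0.001, 0.005, -1.0]]
wrist_force: [2.7, 1.5, -4.8]
gripper_width: 0.095
t 3.9833 pos [0.4241 0.1875 0.0959] w 0.095 F [ 2.7  1.5 -4.8]
travel [-18.5, -3.7, 8.8] ang [0.31, -0.08, -0.27]
```

View pics/b.png

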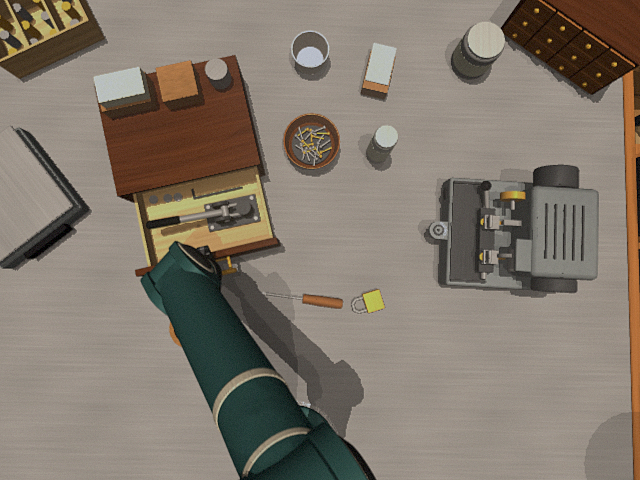

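The drawer is mostly out. The jack lies crosswise, with its saddle end on the right (about (243,210)) and its grip on the left (165,222). I'll pull on to the stop.

```bash
python3 -m pendant '{"travel":[[-8,0,0],[-14,0,0],[-18,0,0],[-21,0,0],[-23,0,0],[-24,0,0],[-24,0,0]],"angular":[[0,0,0],[0,0,0],[0,0,0],[0,0,0],[0,0,0],[0,0,0],[0,0,0]]}'
python3 -c "
from h import *
go((.589-.19*.967,.2345-.19*.253,.087),14.7)"
```

```text
time_s: 4.62
eef_pos: [0.4054, 0.1827, 0.096]
ee_rot: [[0.969, 0.248, 0.011], [0.248, -0.969, 0.001], [0.011, 0.002, -1.0]]
wrist_force: [19.5, 4.1, -28.0]
gripper_width: 0.099
t 4.6167 pos [0.4054 0.1827 0.096 ] w 0.099 F [ 19.5   4.1 -28. ]
travel [0.7, -3.7, 9.0] ang [0.12, -0.61, -0.32]
```

```bash
python3 -m pendant '{"travel":[[2,0,0],[3,0,0],[3,0,0],[3,0,0]],"angular":[[0,0,0],[0,0,0],[0,0,0],[0,0,0]]}' 0.3
python3 -m pendant '{"travel":[[0,0,-12],[0,0,-35],[0,0,-70],[0,0,-110],[-20,0,-140],[-50,0,-150],[-50,-40,-150],[-50,-80,-150],[-50,-120,-150]],"angular":[[0,0,0],[0,0,0],[0,0,0],[0,0,0],[0,0,0],[0,0,0],[0,0,0],[0,0,0],[0,0,0]]}'
python3 - <<'E'
from h import *
im,d=save('top','c');save('scene','cs')
cv2.imwrite('pics/c1.png',cv2.resize(im[150:300,110:300,::-1],None,fx=4,fy=4,interpolation=cv2.INTER_CUBIC))
E
```

```text
time_s: 4.95
eef_pos: [0.408, 0.1835, 0.0962]
ee_rot: [[0.969, 0.249, 0.01], [0.249, -0.969, 0.0], [0.01, 0.002, -1.0]]
wrist_force: [-0.8, 0.2, -0.3]
gripper_width: 0.3
time_s: 5.7
eef_pos: [0.3278, 0.2874, 0.2466]
ee_rot: [[0.969, 0.245, 0.014], [0.246, -0.969, -0.001], [0.014, 0.004, -1.0]]
wrist_force: [1.1, 0.1, -0.7]
gripper_width: 0.301
```

View pics/c1.png

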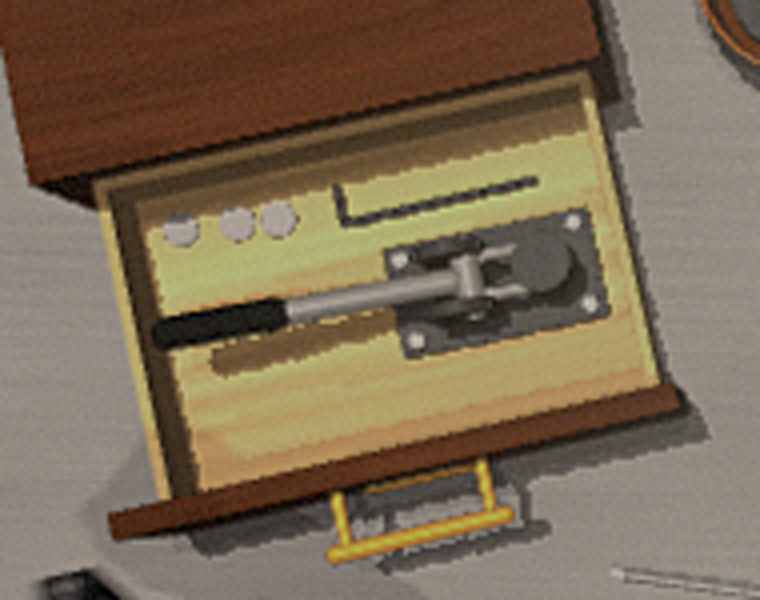

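The crop shows the drawer fully open. The jack's base plate corners are at about (385,250), (580,210), (610,315) and (410,358), the saddle at (545,262) and the grip at (220,323).

Run:
```python
from h import *
f=lambda c,z: ray('top',(c[0]+.5)/4-.5+110,(c[1]+.5)/4-.5+150,z)
C=np.array([f(c,.024) for c in((385,250),(580,210),(610,315),(410,358))])
print(C.round(4)); ax=(C[1]+C[2]-C[0]-C[3])[:2];L=np.linalg.norm(ax)/2;ax/=2*L;c=C.mean(0)[:2]
W=np.linalg.norm(C[0]-C[3]);print('L,W',L,W,'yaw',np.degrees(np.arctan2(ax[1],ax[0])))
print('body from plate',c-.018*ax,'foot',c+.035*ax)
s=f((545,262),.072)[:2];print('saddle',s,'body',s-.053*ax)
g1,g2=f((152,335),.095),f((288,312),.09)
print('grip->saddle yaw',np.degrees(np.arctan2(*(s-(g1+g2)[:2]/2)[::-1])),(g1+g2)/2)
z=np.load('pics/c.npz');P=pts('top',z['d']);print(P[213:219,243:249].reshape(-1,3).mean(0), P[227:233,160:170].reshape(-1,3).mean(0),P[228:230,260:262])
b=s-.053*ax; go((*b,.2),14)
```

```text
[[0.5781 0.2298 0.024 ]
 [0.6063 0.1097 0.024 ]
 [0.5409 0.0889 0.024 ]
 [0.5112 0.2117 0.024 ]]
L,W 0.12485899716713168 0.06936282789456191 yaw -76.57176833185196
body from plate [0.55495972 0.17754726] foot [0.56726776 0.12599619]
saddle [0.56763592 0.12392557] body [0.55532788 0.17547663]
grip->saddle yaw -76.85367116874554 [0.52454266 0.30843188 0.0925    ]
[0.56659195 0.12464103 0.0730828 ] [0.52619543 0.3063942  0.10099724] [[[0.5419701  0.09450745 0.0214056 ]
  [0.54170752 0.09164283 0.02512182]]

 [[0.53941726 0.09436894 0.02197589]
  [0.54005951 0.09257509 0.01512614]]]
t 5.8 pos [0.3252 0.2929 0.2466] w 0.304 F [-0.   0.9  0.4]
travel [191.5, 173.0, 48.6] ang [-0.08, -0.67, 0.96]
```

```bash
python3 -m pendant '{"travel":[[28,25,0],[56,50,0],[84,75,0],[112,100,10],[140,125,20],[168,150,35],[191,173,48],[191,173,48],[191,173,48]],"angular":[[0,0,0],[0,0,1],[0,-0.5,1.5],[0,-0.7,1.7],[0,-0.7,1.7],[0,-0.7,1.7],[0,-0.7,1.7],[0,-0.7,1.7],[0,-0.7,1.7]]}' 1
python3 -c "
from h import *
go((.555,.1765,.056),13.3)"
```

```text
time_s: 6.55
eef_pos: [0.555, 0.1731, 0.1989]
ee_rot: [[0.974, 0.226, -0.004], [0.226, -0.974, 0.001], [-0.004, -0.002, -1.0]]
wrist_force: [-0.4, 0.9, 0.1]
gripper_width: 1.002
t 6.55 pos [0.555  0.1731 0.1989] w 1.002 F [-0.4  0.9  0.1]
travel [1.3, -3.1, 142.9] ang [-0.09, 0.23, -0.24]
```

```bash
python3 -m pendant '{"travel":[[1,-2,25],[1,-3,50],[1,-3,70],[1,-3,90],[1,-3,105],[1,-3,120],[1,-3,133],[1,-3,142],[1,-3,142],[1,-3,142]],"angular":[[0,0.2,0],[0,0.2,-0.2],[0,0.2,-0.2],[0,0.2,-0.2],[0,0.2,-0.2],[0,0.2,-0.2],[0,0.2,-0.2],[0,0.2,-0.2],[0,0.2,-0.2],[0,0.2,-0.2]]}'
python3 -c "
from h import *
go((.555,.1765,.056),13.3)"
```

```text
time_s: 7.38
eef_pos: [0.5544, 0.1767, 0.0571]
ee_rot: [[0.973, 0.23, -0.001], [0.23, -0.973, 0.002], [-0.001, -0.002, -1.0]]
wrist_force: [0.7, -0.5, 0.1]
gripper_width: 1.002
t 7.3833 pos [0.5544 0.1767 0.0571] w 1.002 F [ 0.7 -0.5  0.1]
travel [0.6, 0.4, 1.1] ang [-0.1, 0.05, 0.0]
```

```bash
python3 -m pendant '{"travel":[[0,0,0],[0,0,0],[0,0,0],[0,0,0],[0,0,0],[0,0,0],[0,0,0],[0,0,0]],"angular":[[0,0,0],[0,0,0],[0,0,0],[0,0,0],[0,0,0],[0,0,0],[0,0,0],[0,0,0]]}' 0.3
python3 -m pendant '{"travel":[[0,0,-4],[0,0,-10],[0,0,-18],[0,0,-30],[0,0,-45],[0,0,-65],[0,0,-85],[0,0,-105],[0,0,-125],[0,0,-140]],"angular":[[0,0,0],[0,0,0],[0,0,0],[0,0,0],[0,0,0],[0,0,0],[0,0,0],[0,0,0],[0,0,0],[0,0,0]]}' 
python3 -c "
from h import *
go((.54,-.2,.2),-2.3)
im,d=save('scene','d');cv2.imwrite('pics/d1.png',im[100:420,150:550,::-1].repeat(2,0).repeat(2,1)[:600])"
```

```text
time_s: 8.05
eef_pos: [0.5554, 0.177, 0.0581]
ee_rot: [[0.973, 0.23, 0.001], [0.23, -0.973, 0.002], [0.001, -0.002, -1.0]]
wrist_force: [1.5, -0.5, 7.3]
gripper_width: 0.506
time_s: 8.88
eef_pos: [0.5551, 0.177, 0.2004]
ee_rot: [[0.973, 0.231, 0.002], [0.23, -0.973, 0.002], [0.002, -0.002, -1.0]]
wrist_force: [0.4, 0.6, -8.3]
gripper_width: 0.506
t 8.8833 pos [0.5551 0.177  0.2004] w 0.506 F [ 0.4  0.6 -8.3]
travel [-101.5, 363.3, -0.5] ang [-0.12, -0.12, 15.63]
```

View pics/d1.png

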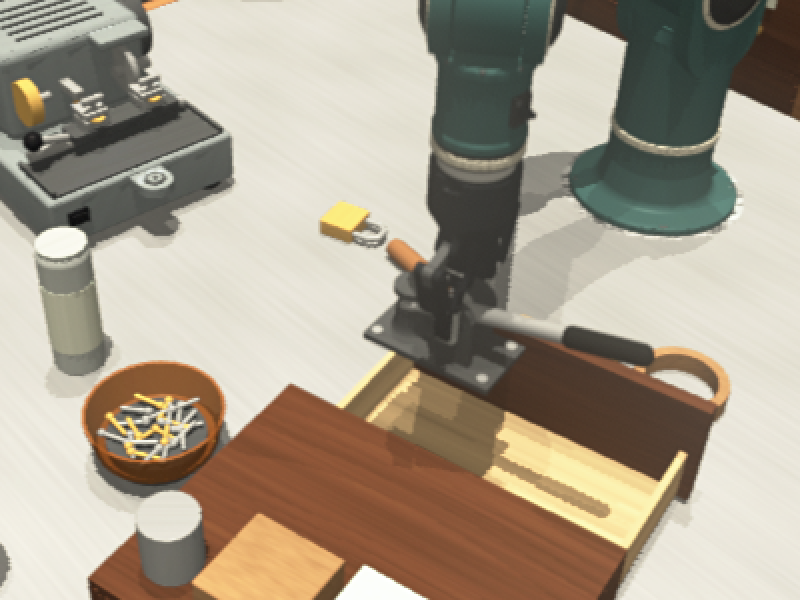

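The jack is held upright in the gripper, clear of the drawer, with the path to the machine open. I'll stage it in front of the ear.

```bash
python3 -m pendant '{"travel":[[-5,15,0],[-14,45,0],[-24,85,0],[-35,125,0],[-46,165,0],[-57,205,0],[-68,245,0],[-79,285,0],[-90,325,0],[-98,350,0]],"angular":[[0,0,0],[0,0,1.5],[0,0,3],[0,0,5],[0,0,7],[0,0,9],[0,0,11],[0,0,13],[0,0,14.5],[0,0,15.6]]}' 
python3 -m pendant '{"travel":[[0,0,5],[0,0,20],[0,0,40],[0,0,60],[0,0,80],[0,0,100],[0,0,120],[0,0,132],[0,0,138],[0,0,140]],"angular":[[0,0,0],[0,0,0],[0,0,0],[0,0,0],[0,0,0],[0,0,0],[0,0,0],[0,0,0],[0,0,0],[0,0,0]]}'
python3 - <<'E'
from h import *
go((.5451,-.285,.046),-2.3)
im,d=save('top','e');save('scene','es')
cv2.imwrite('pics/e1.png',cv2.resize(im[170:300,320:480,::-1],None,fx=4,fy=4,interpolation=cv2.INTER_CUBIC))
E
```

```text
time_s: 9.77
eef_pos: [0.5402, -0.1912, 0.2014]
ee_rot: [[0.999, -0.046, 0.005], [-0.046, -0.999, 0.001], [0.005, -0.001, -1.0]]
wrist_force: [-0.5, -1.6, -7.1]
gripper_width: 0.505
time_s: 10.6
eef_pos: [0.5403, -0.1905, 0.0603]
ee_rot: [[0.999, -0.045, 0.003], [-0.045, -0.999, 0.002], [0.003, -0.002, -1.0]]
wrist_force: [-0.2, 0.3, -7.9]
gripper_width: 0.51
t 10.6 pos [ 0.5403 -0.1905  0.0603] w 0.51 F [-0.2  0.3 -7.9]
travel [9.1, 94.2, 14.2] ang [-0.12, -0.17, -0.3]
```

View pics/e1.png

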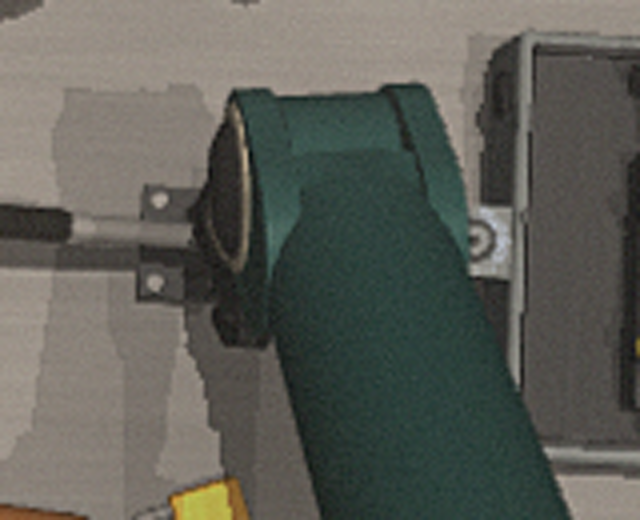

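The arm hides the saddle from above. The base's rear corners are at crop (143,186) and (140,300), and the ear ring at (480,240).

Run:
```python
from h import *
f=lambda c,z: ray('top',(c[0]+.5)/4-.5+320,(c[1]+.5)/4-.5+170,z)
a,b=f((143,186),.026),f((140,300),.026);print(a,b,np.linalg.norm(a-b));e=(a-b)[:2];ax=np.array([e[1],-e[0]])/np.linalg.norm(e)
print('yaw',np.degrees(np.arctan2(*ax[::-1])),'body',(a+b)[:2]/2+.047*ax)
im=np.load('pics/es.npz')['im'];cv2.imwrite('pics/es1.png',cv2.resize(im[140:270,190:350,::-1],None,fx=4,fy=4,interpolation=cv2.INTER_CUBIC))
```

```text
[ 0.57723838 -0.14310415  0.026     ] [ 0.50574247 -0.1423965   0.026     ] 0.07149940909373555
yaw -90.56708254550033 body [ 0.54102525 -0.18974802]
```

View pics/es1.png

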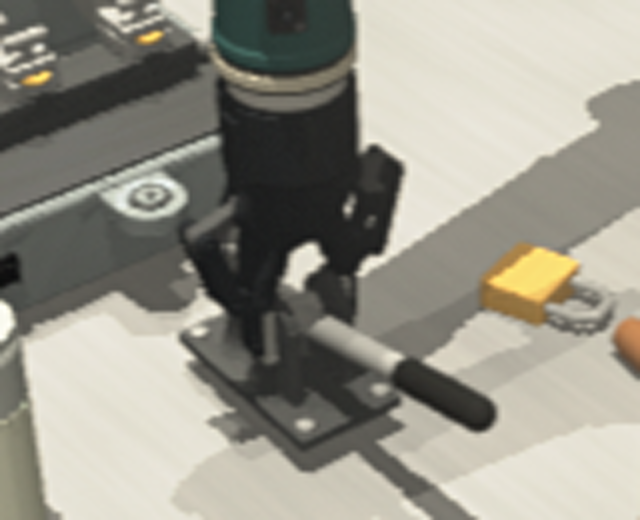

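The jack is upright and its body agrees with the TCP to about 1 mm. I'll lower it to just above the counter and slide it in.

```bash
python3 -m pendant '{"travel":[[2,0,6],[5,0,12],[9,0,16],[9,10,16],[9,25,16],[9,42,16],[9,60,16],[9,75,16],[9,87,16],[9,94,16]],"angular":[[0,0,0],[0,-0.2,-0.3],[0,-0.2,-0.3],[0,-0.2,-0.3],[0,-0.2,-0.3],[0,-0.2,-0.3],[0,-0.2,-0.3],[0,-0.2,-0.3],[0,-0.2,-0.3],[0,-0.2,-0.3]]}' 
python3 -c "
from h import *
go((.5451,-.285,.042),-2.3)
im,d=save('scene','f');cv2.imwrite('pics/f1.png',cv2.resize(im[130:260,170:330,::-1],None,fx=4,fy=4,interpolation=cv2.INTER_CUBIC))"
```

```text
time_s: 11.53
eef_pos: [0.5456, -0.2882, 0.0456]
ee_rot: [[0.999, -0.043, 0.002], [-0.043, -0.999, -0.0], [0.002, 0.0, -1.0]]
wrist_force: [-0.7, 0.6, -7.8]
gripper_width: 0.507
t 11.5333 pos [ 0.5456 -0.2882  0.0456] w 0.507 F [-0.7  0.6 -7.8]
travel [-0.6, -3.2, 3.6] ang [0.01, -0.11, -0.16]
```

View pics/f1.png

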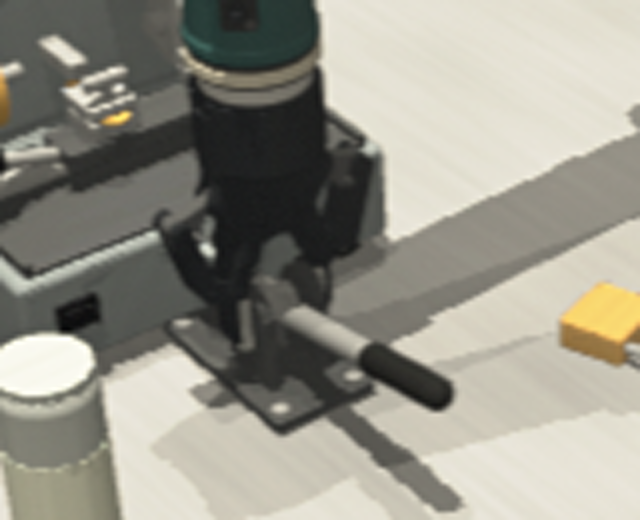

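The jack is under the ear and level, about 3 mm too far in. I'll back off 3 mm and set it down.

```bash
python3 -m pendant '{"travel":[[0,-2,0],[0,-3,1],[0,-3,2],[0,-3,3],[0,-3,4],[0,-3,5],[0,-3,5]],"angular":[[0,0,0],[0,-0.1,0],[0,-0.1,0],[0,-0.1,0],[0,-0.1,0],[0,-0.1,0],[0,-0.1,0]]}' 
python3 -c "
from h import *
go((.5451,-.285,.042),-2.3)"
```

```text
time_s: 12.17
eef_pos: [0.546, -0.2847, 0.0422]
ee_rot: [[0.999, -0.042, -0.0], [-0.042, -0.999, -0.001], [-0.0, 0.001, -1.0]]
wrist_force: [-4.8, 3.4, 6.5]
gripper_width: 0.508
t 12.1667 pos [ 0.546  -0.2847  0.0422] w 0.508 F [-4.8  3.4  6.5]
travel [-0.9, 0.3, 0.2] ang [0.03, 0.01, -0.12]
```

```bash
python3 -m pendant '{"travel":[[0,0,0],[0,0,0],[0,0,0],[0,0,0]],"angular":[[0,0,0],[0,0,0],[0,0,0],[0,0,0]]}' 0.95
python3 -m pendant '{"travel":[[0,0,-6],[0,0,-18],[0,0,-35],[0,0,-60],[0,0,-90],[0,0,-115],[0,-20,-120],[0,-50,-120],[0,-90,-120],[0,-128,-120]],"angular":[[0,0,0],[0,0,0],[0,0,0],[0,0,0],[0,0,0],[0,0,0],[0,0,0],[0,0,0],[0,0,0],[0,0,0]]}' 
python3 -m pendant '{"travel":[[0,-5,0],[0,-20,0],[0,-50,0],[0,-90,0],[0,-125,0],[0,-140,0],[0,-140,0],[0,-140,0]],"angular":[[0,0,0],[0,0,0],[0,0,0],[0,0,0],[0,0,0],[0,0,0],[0,0,0],[0,0,0]]}' 0
python3 - <<'E'
from h import *
im,d=save('top','g');go((.551,-.156,.11),-2.3)
cv2.imwrite('pics/g1.png',cv2.resize(im[170:300,320:480,::-1],None,fx=4,fy=4,interpolation=cv2.INTER_CUBIC))
E
```

```text
time_s: 12.5
eef_pos: [0.5467, -0.285, 0.0427]
ee_rot: [[0.999, -0.042, 0.001], [-0.042, -0.999, -0.001], [0.001, 0.001, -1.0]]
wrist_force: [0.8, -0.6, -0.2]
gripper_width: 0.949
time_s: 13.33
eef_pos: [0.5521, -0.1563, 0.1641]
ee_rot: [[0.999, -0.044, 0.003], [-0.044, -0.999, -0.002], [0.003, 0.002, -1.0]]
wrist_force: [0.5, 0.0, -0.2]
gripper_width: 0.95
time_s: 14.0
eef_pos: [0.5587, -0.0156, 0.1649]
ee_rot: [[0.999, -0.042, 0.005], [-0.042, -0.999, -0.003], [0.005, 0.002, -1.0]]
wrist_force: [-0.3, -1.0, -0.1]
gripper_width: 0.0
t 14.05 pos [ 0.5586 -0.0172  0.1645] w 0.001 F [ 0.3 -1.1  1. ]
travel [-1.7, 138.9, 54.9] ang [0.17, -0.24, -0.24]
```

View pics/g1.png

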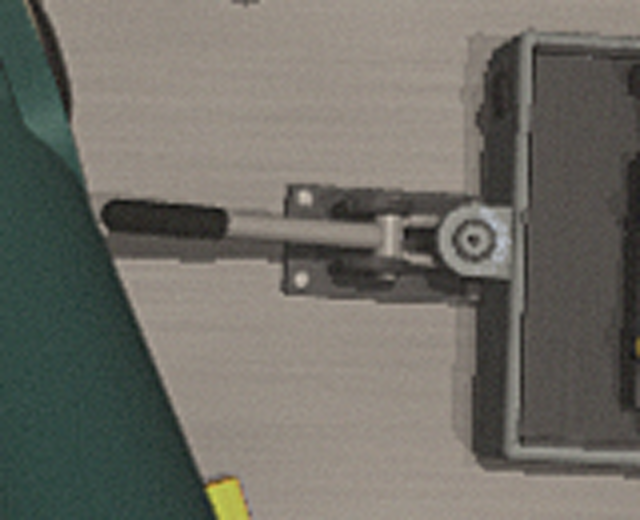

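The jack stands under the ear. The base's rear corners are at (288,186) and (283,294), the grip runs from (103,214) to (228,221), and the ear ring is at (474,239).

Run:
```python
from h import *
f=lambda c,z: ray('top',(c[0]+.5)/4-.5+320,(c[1]+.5)/4-.5+170,z)
a,b=f((288,186),.008),f((283,294),.008);e=(a-b)[:2];print(np.linalg.norm(e));ax=np.array([e[1],-e[0]])/np.linalg.norm(e)
print('yaw',np.degrees(np.arctan2(*ax[::-1])),'foot',(a+b)[:2]/2+.1*ax,'ear',f((474,239),.078))
g=(f((103,214),.09)+f((228,221),.084))/2;print('grip',g, 'pin',f((392,235),.06))
go((g[0],g[1],.11),-3)
```

```text
0.06902376301518102
yaw -92.04878275915907 foot [ 0.54361823 -0.33618082] ear [ 0.54415838 -0.33720841  0.078     ]
grip [ 0.55161492 -0.15074764  0.087     ] pin [ 0.54705801 -0.29201556  0.06      ]
t 14.05 pos [ 0.5586 -0.0172  0.1645] w 0.001 F [ 0.3 -1.1  1. ]
travel [-1.3, 133.6, 54.9] ang [0.17, -0.24, 0.46]
```

Saddle offset from the lift point is about 1–2 mm. Next I move over the grip and press.

```bash
python3 -m pendant '{"travel":[[0,20,0],[-1,55,5],[-1,90,20],[-1,120,35],[-1,136,45],[-1,136,52],[-1,136,54],[-1,136,54]],"angular":[[0,0,0],[0,-0.2,0.4],[0,-0.2,0.4],[0,-0.2,0.4],[0,-0.2,0.4],[0,-0.2,0.4],[0,-0.2,0.4],[0,-0.2,0.4]]}' 0
python3 -m pendant '{"travel":[[0,0,6],[0,0,12],[0,0,18],[0,0,24],[0,0,30],[0,0,35],[0,0,40],[0,0,44],[0,0,47],[0,0,47]],"angular":[[0,0,0],[0,0,0],[0,0,0],[0,0,0],[0,0,0],[0,0,0],[0,0,0],[0,0,0],[0,0,0],[0,0,0]]}'
python3 -c "
from h import *
go((.5515,-.153,.049),-2.3)"
```

```text
time_s: 14.72
eef_pos: [0.5516, -0.152, 0.1106]
ee_rot: [[0.999, -0.051, -0.0], [-0.051, -0.999, -0.002], [0.0, 0.002, -1.0]]
wrist_force: [0.1, -0.2, 0.6]
gripper_width: 0.002
time_s: 15.55
eef_pos: [0.5522, -0.1499, 0.0642]
ee_rot: [[0.999, -0.049, 0.001], [-0.049, -0.999, 0.0], [0.001, -0.0, -1.0]]
wrist_force: [-2.7, 4.7, 13.1]
gripper_width: -0.0
t 15.55 pos [ 0.5522 -0.1499  0.0642] w -0.0 F [-2.7  4.7 13.1]
travel [-0.6, 3.1, 15.2] ang [-0.0, -0.04, -0.51]
```

```bash
python3 -m pendant '{"travel":[[0,0,3],[0,0,6],[0,0,9],[0,0,11],[0,0,13],[0,0,14],[0,0,14],[0,0,14]],"angular":[[0,0,0],[0,0,0],[0,0,0],[0,0,0],[0,0,0],[0,0,0],[0,0,0],[0,0,0]]}'
python3 -c "
from h import *
go((.5515,-.153,.049),-2.3)"
```

```text
time_s: 16.22
eef_pos: [0.5524, -0.15, 0.0511]
ee_rot: [[0.999, -0.049, 0.0], [-0.049, -0.999, -0.001], [0.001, 0.001, -1.0]]
wrist_force: [-4.8, 0.3, 13.4]
gripper_width: 0.001
t 16.2167 pos [ 0.5524 -0.15    0.0511] w 0.001 F [-4.8  0.3 13.4]
travel [-0.7, 3.1, 2.1] ang [0.06, -0.03, -0.5]
```

Still about 13 N, so the handle isn't at the stop yet. I'll press on.

```bash
python3 -m pendant '{"travel":[[0,0,2],[0,0,3],[0,0,4],[0,0,5],[0,0,5],[0,0,5]],"angular":[[0,0,0],[0,0,0],[0,0,0],[0,0,0],[0,0,0],[0,0,0]]}'
python3 - <<'E'
from h import *
go((.5515,-.153,.049),-2.3)
im,d=save('top','k');save('scene','ks');P=pts('top',d);P0=pts('top',np.load('pics/g.npz')['d'])
print('ear z before/after',np.median(P0[226:234,434:443,2]),np.median(P[226:234,434:443,2]))
a=im[170:300,320:480,::-1];s=np.load('pics/ks.npz')['im'][130:260,170:330,::-1]
cv2.imwrite('pics/k1.png',cv2.resize(np.hstack([a,s]),None,fx=2.5,fy=2.5,interpolation=cv2.INTER_CUBIC))
E
```

```text
time_s: 16.72
eef_pos: [0.5525, -0.1502, 0.0482]
ee_rot: [[0.999, -0.049, 0.0], [-0.049, -0.999, -0.003], [0.0, 0.003, -1.0]]
wrist_force: [-6.3, 1.7, 21.3]
gripper_width: 0.002
t 16.7167 pos [ 0.5525 -0.1502  0.0482] w 0.002 F [-6.3  1.7 21.3]
travel [-0.9, 2.9, -0.8] ang [0.17, -0.01, -0.5]
ear z before/after 0.07894960058770681 0.08954109972746574
```

View pics/k1.png

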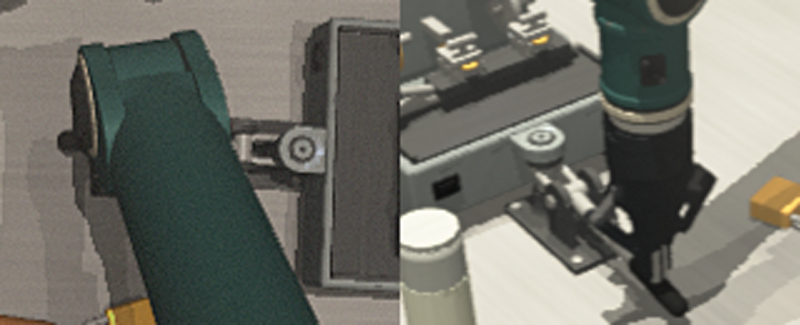

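The handle is down on its stop at 21 N, the ear has risen about 10 mm, and the jack is still upright and in place. Handing in.

```bash
python3 -c "
from h import *
s=sensors.get_state();print(s['time_s'],s['eef_pos'],s['wrist_force'])
print(arm.close_job())"
```

```text
16.8167 [ 0.55244647 -0.15017022  0.0481358 ] [-6.63449484  1.90061345 22.17249471]
the job is handed in; nothing more can be done
None
```

I carried out the whole task and handed it in at 16.8 s of the 61 s allowed, still holding the handle down. The hand-in returns no verdict.

- **Drawer:** I pulled it by the bar handle until the resistance rose to about 20 N, with the gripper about 190 mm from the drawer's shut position. On the way down to the bar the gripper met an unexplained push of up to 32 N upward. It stayed below the 40 N limit, and the grip and pull then worked normally.
- **Jack placement:** I gripped the jack by its cheeks and slid it in under the ear. From above, before the press, the point under its saddle was about 1–2 mm from the lift point. That is within the camera calibration's error of about 2 mm.
- **Lift:** I pressed the rubber grip with the closed fingers until the upward force rose from 13 to about 22 N at a fingertip height of 37 mm, consistent with the bottom stop. The depth image showed the ear up by about 10.6 mm, from 79.0 to 89.5 mm at its top.
- **Last picture:** The jack stood upright under the ear with the gripper clear of the machine. No bystander in view looked disturbed, but I did not measure their positions again.

I could not read the handle angle or the load on the saddle directly; I inferred both from force and height.

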